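# Lock a sample tube down in a push-push tube reader

### The job

Take the sample tube from the rack, put it upright into the port of the tube reader and press it gently to its firm stop at least once, then leave it standing in the port locked down. The seat in the port works push-push (one press to the stop locks it down, the next lets it spring up again) and may have been left up or down, so feel where it is and press as often as it takes; never force it past the stop, and leave the other things on the bench where they are.

Things in the scene. Friction and masses are not known exactly. Their poses are not given: they have to be found in the camera images.
- tube: Capped sample tube, 102 mm long, 20 g: round body 16 mm wide (lowest 88 mm), above it a cap 20 mm wide and 14 mm tall, to grip it by. Origin at the centre of its foot, z along it to the cap. It starts in the rack, leaning a little, the only tube there, foot 5 mm and cap 93 to 107 mm above the bench. A grip of about 30 N on the cap holds it while pressing.
- rack: Orange two-deck tube rack, 58 x 160 x 62 mm, fixed to the bench. Origin at the centre of its underside, y along its length. Its upper deck lies 56 to 60 mm above the bench, with loose holes about 19 mm wide; draw the tube straight up at least 65 mm to clear it.
- reader: Tube reader: white housing 86 x 86 mm (skirt 92 mm), 75 mm tall, fixed; black display and keys on its front, -x of its frame. Origin: centre of underside. In its port, out of sight, is a sprung push-push seat that carries the tube's foot; it starts up or locked down, shown nowhere. It does not hold the tube: a tube pulled up comes off it. Let go, it rises at about 0.06 m/s with the tube.
- port (a point): Centre of the mouth of the reader's only port, in the middle of its top, 75 mm above the bench; z up. The port is a vertical well 18.5 mm wide with a small chamfer at its mouth. Foot of the tube below this point: seat up about 43 mm, locked down 50 mm, firm stop 54 mm; all three shift together by up to 2.7 mm up or down from run to run, unmeasured, to be felt only.
- home (a point): Point on the port's axis 50 mm below its mouth, fixed in the reader: nominal place of the tube's foot with the seat locked down (true place up to 2.7 mm higher or lower). The seat changes over only when pressed to its stop (within 1 mm) and then let rise: about 4 mm if it locks, about 12 mm if it comes up.
- stop (a point): Point on the port's axis 54 mm below its mouth, fixed in the reader: nominal place of the tube's foot at the firm stop (true place up to 2.7 mm higher or lower). The spring resists with 3 N at the top to 5 N just before the stop, the stop itself with about 15 N per mm. 9 to 13 N in all is ample; more than 22 N on the tube damages the reader.
- beaker: clear open laboratory beaker, 52 mm wide and 68 mm tall, loose bystander; origin at the centre of its underside
- bottle: small white capped reagent bottle, 40 mm wide and 87 mm tall, loose bystander; origin at the centre of its underside
- dish: flat covered petri dish, 62 mm wide and 14 mm tall, loose bystander; origin at the centre of its underside

How it is judged:
By the outcome, as a careful person would: the job done as asked, in the order asked, and still so for the second after the job is handed in, with the robot touching nothing.
It also fails if it takes over 48 s, if anything falls off the work surface, if the arm or the gripper's body presses on something with over 40 N, if the wrist force passes 120 N, or if a joint passes its speed limit or range.

### The arm

A 6-joint arm with a two-finger parallel gripper is mounted at the origin on a cart in front of the work surface, level with it; the furniture and walls round the work are solid. World frame = base frame: x ahead of the robot, y to its left, z up, the work surface at z = 0. Lengths are in mm, angles in rad, forces in N, time in s.
With the tool pointing down it reaches from about 350 to 975 mm from the base axis. Payload 7.1 kg.
Tool frame: the origin (TCP) lies at the very end of the fingers, on their centre line; the grasp point (between the pads) lies 19 mm behind it; z points along the fingers, y is the direction in which the jaws open and shut (so a half turn about z gives the same grasp; the last joint's range is limited). The gripper opens to 88 mm and grips with 3 to 60 N. Pads are 20 mm wide; open, the fingers measure 115 mm over their backs; the gripper's body (75 mm by 178 mm) begins 61 mm behind the grasp point.
Start: joints at [-1.207, 0.423, 1.63, -0, 1.089, -0.019], TCP at [233.466, -579.74, 222.675] pointing down, gripper open.
Joint ranges: [-3, 3], [-0.9, 2.11], [0.09, 2.58], [-1.31, 4.45], [0.11, 2.69], [-2.54, 2.54]. Speed limits (rad/s): [2.39, 2.39, 3.01, 3.14, 3.14, 3.14].

### API

Orientations are given as a unit quaternion [x, y, z, w].
In Python, from cell import readout, cams, robot gives the robot as it stands.
- The arm moves only by the tool arm_command, never from a script. Its arguments are lists of equal length, an entry for each row: "rot": the turn, a rotation vector about the tool's x, y, z in degrees, a list of three; "travel": the shift along the tool's x, y, z in m, a list of three; "fingers": the finger opening in m, from 0 to 0.0878. In form: {"rot": [[ax, ay, az], ...], "travel": [[dx, dy, dz], ...], "fingers": [fingers, ...]}. A call has 1 to 10 rows; each row is the pose to reach, as a shift and turn from the pose commanded when the call began, along the tool's axes at that moment; what a row does not reach only later rows make up. A row lasts 1/8 s, in which the tool goes at most 62.5 mm and 10.7 degrees, less where a joint would pass 70% of its speed; a pose out of reach is approached as far as the arm can. A call with a gripper value outside its range is refused whole. The fingers move at their own pace and stop on an object; the grip force is fixed at half the most. Time passes only in rows, so rows that repeat a pose let the fingers close. It gives the time, the measured TCP pose, the force and the opening at its end, in the units of the state.
- readout.sense(): the state, without advancing time (a new reading comes with each control period).
- cams.snapshot(name): name is "side" or "top"; returns a dict with "image" (400x640x3 uint8, red, green, blue), "camera_matrix" (3x3 intrinsics, pixels), "k1" (the pictures are not rectified: a ray, as slopes to the right and down, at radius r is drawn at 1 + k1 r^2 times it, then the intrinsics apply), "R" (3x3) and "t" (3): a world point X has camera coordinates R X + t. Camera axes: x right, y down, z forward; pixel columns grow to the right and rows downward; lengths in mm; the calibration is good to about 2 mm. A picture is of the moment at which its call begins. There is no depth.
- robot.finish_job(): hands the job in, once; it reports no verdict.
The state is a dict: "clock": time; "joint_pos": joint angles; "joint_vel": joint speeds; "joint_torque": joint torques, N m; "tool_pos": TCP position; "tcp_rot": TCP orientation; "contact_force": force on the tool from outside, world axes, zero at the start; "moment": the same for the moment, N m; "grip_width": opening from 0.0 (shut) to 1.0 (fully open).
Only numpy, scipy, OpenCV 4.12 (cv2) and the standard library are available. Lean on these libraries where they do the work, as an engineer would, in place of code of your own. Each camera call takes 0.05 s, during which the arm holds its last target.

## Working session

There is one attempt and no reset: what is moved stays moved. The work goes in short steps, Python scripts to look and compute and a tool call to move; the robot and the scene stay as the last step left them, time stands still between calls to the robot, and variables do not carry over. Pictures are saved under pics/ and viewed, and the job is handed in when it is done.

Besides the shell and the picture viewer there is one more tool, called after ">>>" as a command line: name --argument value ..., lists and objects as JSON in quotes. arm_command: Moves the arm, as the interface text tells. Its arguments: {"type":"object","properties":{"rot":{"type":"array","items":{"type":"array","items":{"type":"number"}}},"travel":{"type":"array","items":{"type":"array","items":{"type":"number"}}},"fingers":{"type":"array","items":{"type":"number"}}},"required":["rot","travel","fingers"]}

```bash
mkdir -p pics; ls; python3 - <<'E'
from cell import readout,cams,robot
import cv2,numpy as np,pickle
s=readout.sense();print(s)
for n in("side","top"):
    c=cams.snapshot(n);pickle.dump(c,open(f"pics/{n}0.pkl","wb"))
    cv2.imwrite(f"pics/{n}0.png",c["image"][:,:,::-1])
    print(n,c["camera_matrix"],c["k1"],c["R"],c["t"])
E
```

```text
pics
{'clock': 0.0, 'joint_pos': array([-1.20699328e+00,  4.23839016e-01,  1.63067847e+00, -9.73653291e-07,
        1.08859933e+00, -1.89873653e-02]), 'joint_vel': array([-3.61219818e-04, -6.95587370e-04,  2.37980877e-04, -3.50166419e-05,
        8.54205630e-04, -2.92222992e-04]), 'joint_torque': array([ 1.82709522e-03, -5.44607520e+01, -2.73665893e+01,  6.45264890e-02,
        2.27821857e-02, -1.35510340e-04]), 'tool_pos': array([ 233.27836672, -579.23757079,  221.90736727]), 'tcp_rot': array([ 9.81739455e-01,  1.90228974e-01, -1.31163692e-04, -7.50709659e-04]), 'contact_force': array([ 0.49607138,  0.49716199, -0.40116596]), 'moment': array([-0.00818742, -0.02594707, -0.02517353]), 'grip_width': 0.9991642130841711}
side [[459.65215299   0.         317.70773291]
 [  0.         459.65215299 206.14567298]
 [  0.           0.           1.        ]] -0.08367059090871806 [[ 9.99699228e-01 -1.83998313e-02  1.62141723e-02]
 [-8.20291949e-04 -6.85857800e-01 -7.27735120e-01]
 [ 2.45108199e-02  7.27502937e-01 -6.85666607e-01]] [-556.27663964  -45.69454844  995.0999943 ]
top [[492.44121867   0.         324.90082846]
 [  0.         492.44121867 199.9429634 ]
 [  0.           0.           1.        ]] -0.0014796180896718464 [[ 0.01101849 -0.99993301 -0.00354646]
 [-0.98408114 -0.01021454 -0.17742595]
 [ 0.17737783  0.00544498 -0.98412776]] [-133.37976984  554.22000437 1071.88914807]
```

View pics/side0.png

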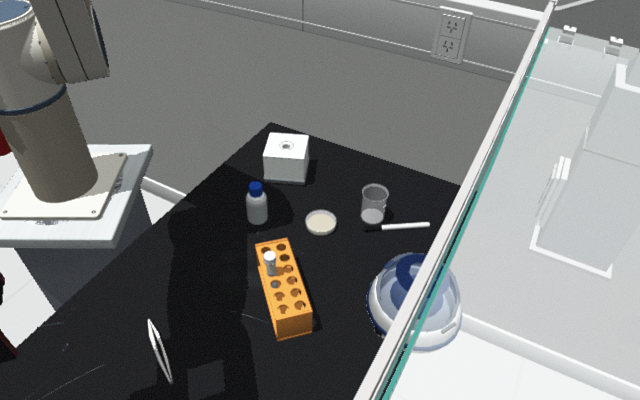

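View pics/top0.png

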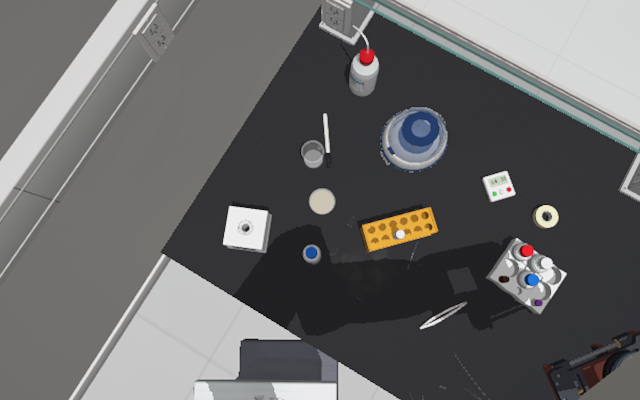

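The top view shows the white cap at about (400,234) in the orange rack and the reader's port at about (246,228). In the side view they are at (270,257) and (286,146). Next I'll zoom in.

```bash
python3 - <<'E'
import cv2,numpy as np
s=cv2.imread("pics/side0.png");t=cv2.imread("pics/top0.png")
def c(i,u,v,h=30,k=10): 
    return cv2.resize(i[v-h:v+h,u-h:u+h],(390,290) if 0 else (2*h*k,2*h*k),interpolation=cv2.INTER_CUBIC)
a=np.hstack([c(s,270,262,20),c(s,286,148,20)]);b=np.hstack([c(t,400,234,20),c(t,246,228,20)])
o=np.vstack([a,b]);o=cv2.resize(o,(600,600));cv2.imwrite("pics/z0.png",o)
cv2.imwrite("pics/z1.png",cv2.resize(t[180:280,200:460],(780,300),interpolation=cv2.INTER_CUBIC))
E
```

```text
(no output)
```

View pics/z0.png

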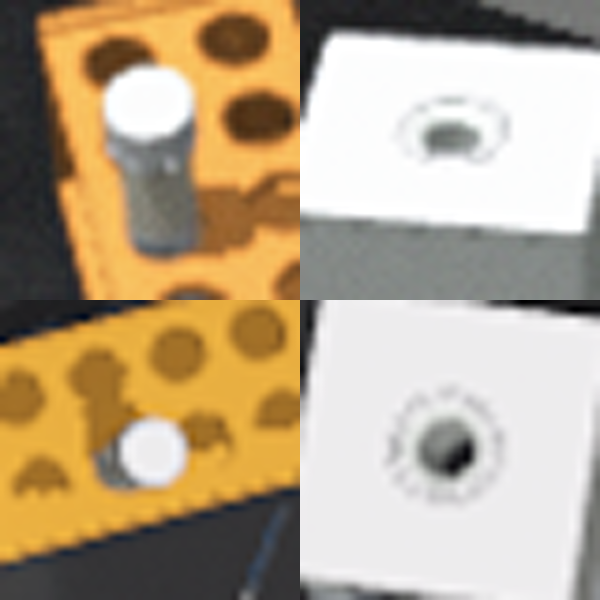

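View pics/z1.png

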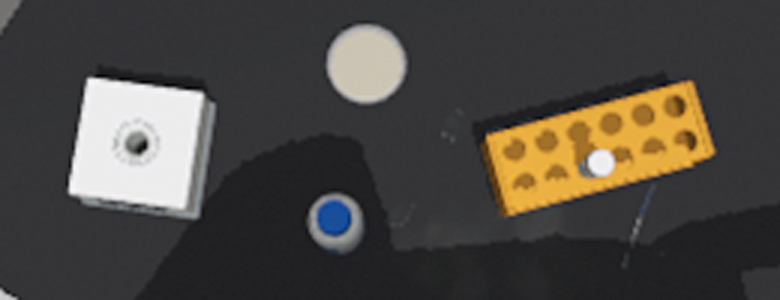

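```bash
cat > h.py <<'E'
import cv2,numpy as np,pickle
from scipy.optimize import least_squares
def und(c,px):
    K=c["camera_matrix"];return cv2.undistortPoints(np.array(px,float).reshape(-1,1,2),K,np.array([c["k1"],0,0,0.])).reshape(-1,2)
def ray(c,px):
    p=und(c,px);d=np.c_[p,np.ones(len(p))]@c["R"];return -c["R"].T@c["t"],d
def onz(c,px,z):
    o,d=ray(c,px);return o+d*((z-o[2])/d[:,2])[:,None]
def proj(c,X):
    X=np.atleast_2d(X).astype(float);p,_=cv2.projectPoints(X,cv2.Rodrigues(c["R"])[0],c["t"].astype(float),c["camera_matrix"],np.array([c["k1"],0,0,0.]));return p.reshape(-1,2)
def tri(cs,ps):
    A=np.zeros((3,3));b=np.zeros(3);R=[]
    for c,p in zip(cs,ps):
        o,d=ray(c,[p]);d=d[0]/np.linalg.norm(d[0]);M=np.eye(3)-np.outer(d,d);A+=M;b+=M@o;R.append((M,o))
    x=np.linalg.solve(A,b);return x,[np.linalg.norm(M@(x-o)) for M,o in R]
def blob(m,near):
    n,l,st,ce=cv2.connectedComponentsWithStats(m.astype(np.uint8));
    i=min(range(1,n),key=lambda k:np.hypot(*(ce[k]-near))+(1000 if st[k,4]<8 else 0));return l==i,ce[i],st[i]
E
python3 - <<'E'
from h import *
S=pickle.load(open("pics/side0.pkl","rb"));T=pickle.load(open("pics/top0.pkl","rb"))
hs=cv2.cvtColor(S["image"],cv2.COLOR_RGB2HSV);ht=cv2.cvtColor(T["image"],cv2.COLOR_RGB2HSV)
# cap top
def win(m,u,v,h):
    o=np.zeros_like(m);o[v-h:v+h,u-h:u+h]=m[v-h:v+h,u-h:u+h];return o
mt,ct,st=blob(win((ht[...,1]<60)&(ht[...,2]>190),400,234,12),(400,234));print("cap top",ct,st)
ms,cs,ss=blob(win((hs[...,1]<60)&(hs[...,2]>220),270,256,12),(270,255));print("cap side",cs,ss)
print("tri",tri([S,T],[cs,ct]),"T@107",onz(T,[ct],107),"S@107",onz(S,[cs],107))
# body where it enters deck, side ~ (250+165/7.5, 242+235/7.5)
# port dark hole
mt,pt,st=blob(win(ht[...,2]<200,246,228,5),(246,228));print("hole top",pt,st)
print("T ring@75",onz(T,[(245,227.2)],75),onz(T,[pt],75))
print("S ring@75",onz(S,[(285.8,145)],75))
# reader top outlines
for n,c,h,v,u0,v0,th in(("T",T,ht,0,246,228,205),("S",S,hs,0,287,150,225)):
    m=win((h[...,2]>th)&(h[...,1]<40),u0,v0,40);m,_,st=blob(m,(u0,v0))
    cn,_=cv2.findContours(m.astype(np.uint8),cv2.RETR_EXTERNAL,cv2.CHAIN_APPROX_NONE)
    cn=max(cn,key=cv2.contourArea);print(n,st,cv2.contourArea(cn))
    P=cn.reshape(-1,2);W=onz(c,P,75);r=cv2.minAreaRect(W[:,:2].astype(np.float32));print("rect",r)
for n,c,h in(("T",T,ht),("S",S,hs)):
    m=((h[...,0]>8)&(h[...,0]<28)&(h[...,1]>120)&(h[...,2]>215)).astype(np.uint8)
    cn,_=cv2.findContours(m,cv2.RETR_EXTERNAL,cv2.CHAIN_APPROX_NONE);cn=max(cn,key=cv2.contourArea)
    W=onz(c,cn.reshape(-1,2),60);print("rack",n,cv2.minAreaRect(W[:,:2].astype(np.float32)))
E
```

```text
cap top [400.046875 233.765625] [396 230   9   9  64]
cap side [269.42528736 255.11494253] [264 251  12   9  87]
tri (array([ 473.58819372, -289.33078233,  103.10072415]), [np.float64(0.526289089200853), np.float64(0.5262890892007683)]) T@107 [[ 473.66961829 -288.64768982  107.        ]] S@107 [[ 473.49139308 -292.82137008  107.        ]]
hole top [245.05 227.6 ] [241 224   9   9  60]
T ring@75 [[488.14154951  47.77773844  75.        ]] [[487.2565023   47.63224357  75.        ]]
S ring@75 [[487.28599686  45.31950796  75.        ]]
T [ 223  206   44   44 1425] 1428.0
rect ((488.2300109863281, 48.09775924682617), (85.93677520751953, 85.82766723632812), 82.82559967041016)
S [263 133  45  26 899] 881.0
rect ((487.00341796875, 45.41215515136719), (86.11234283447266, 86.1085433959961), 83.18041229248047)
rack T ((490.4011535644531, -295.0311279296875), (57.629127502441406, 157.8465118408203), 15.672511100769043)
rack S ((490.879638671875, -307.22528076171875), (62.057777404785156, 179.7129364013672), 15.53760051727295)
```

```bash
python3 - <<'E'
from h import *
S=pickle.load(open("pics/side0.pkl","rb"));T=pickle.load(open("pics/top0.pkl","rb"))
lo=np.array([(525,181),(557,174),(622,155),(653,147),(685,140)])/3+[200,180]-.5
print(onz(T,lo,60)[:,:2]); print(onz(T,[((589.5)/3+199.5,164.5/3+179.5)],60))
hs=cv2.cvtColor(S["image"],cv2.COLOR_RGB2HSV)
for r in range(250,278):
    row=hs[r,258:286,1]; 
    idx=np.where(row<100)[0]+258
    print(r,idx.min() if len(idx) else None,idx.max() if len(idx) else None, idx.mean() if len(idx) else None,end=' ; ')
print()
for X in([473.5,-291,107],[473.5,-291,93],[473.5,-291,75],[473.5,-291,60]):print(proj(S,X),proj(T,X))
E
```

```text
[[ 464.79050471 -238.67728505]
 [ 470.23915491 -262.41928634]
 [ 484.89871992 -310.82476207]
 [ 491.11841779 -333.96670042]
 [ 496.60798821 -357.87474992]]
[[ 477.56112292 -286.59590593   60.        ]]
250 268 270 269.0 ; 251 266 273 269.5 ; 252 264 274 269.0 ; 253 264 275 269.5 ; 254 264 275 269.5 ; 255 264 275 269.5 ; 256 264 275 269.5 ; 257 264 275 269.5 ; 258 264 275 269.5 ; 259 264 275 269.5 ; 260 264 275 269.5 ; 261 264 275 269.5 ; 262 264 274 269.0 ; 263 265 274 269.5 ; 264 266 274 270.0 ; 265 266 274 270.0 ; 266 266 275 270.5 ; 267 267 275 271.0 ; 268 267 275 271.0 ; 269 267 275 271.0 ; 270 267 275 271.0 ; 271 267 275 271.0 ; 272 258 276 270.27272727272725 ; 273 258 276 270.27272727272725 ; 274 258 275 270.0 ; 275 258 274 269.375 ; 276 258 259 258.5 ; 277 258 259 258.5 ; 
[[269.49633826 254.23259226]] [[401.1531445  233.85660655]]
[[269.99707437 259.98226689]] [[400.1876557  234.56788123]]
[[270.62334384 267.15081587]] [[398.98249006 235.45572339]]
[[271.13070944 272.94006647]] [[398.00796227 236.17365349]]
```

```bash
python3 - <<'E'
import cv2
s=cv2.imread("pics/side0.png");cv2.imwrite("pics/z2.png",cv2.resize(s[235:285,245:310],(780,600),interpolation=cv2.INTER_CUBIC))
E
```

```text
(no output)
```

View pics/z2.png

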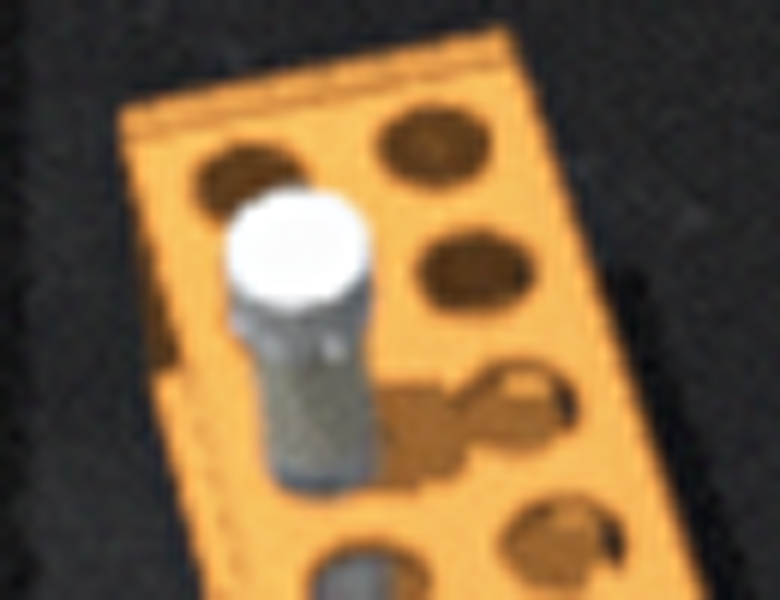

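Both views put the cap top at about (473.6, -290.7). The reader's port is at about (487.6, 46.7), with 2 to 3 mm between the views, so I'll servo relative to that later. Now I move above the tube with the jaws along world x.

>>> arm_command --rot '[[0,0,-10],[0,0,-20],[0,0,-30],[0,0,-40],[0,0,-50],[0,0,-60],[0,0,-68],[0,0,-68],[0,0,-68],[0,0,-68]]' --travel '[[0.045,-0.024,0.005],[0.09,-0.05,0.01],[0.14,-0.075,0.015],[0.185,-0.1,0.02],[0.235,-0.125,0.025],[0.28,-0.15,0.03],[0.315,-0.17,0.035],[0.331,-0.178,0.043],[0.331,-0.178,0.043],[0.331,-0.178,0.043]]' --fingers '[0.06,0.06,0.06,0.06,0.06,0.06,0.06,0.06,0.06,0.06]'

```text
clock: 1.35
tool_pos: [473.4, -291.9, 179.6]
tcp_rot: [0.708, 0.706, -0.0, -0.0]
contact_force: [-1.0, 0.3, 0.5]
grip_width: 0.682
```

```bash
cat >> h.py <<'E'
def shot(tag):
    from cell import cams
    r=[]
    for n in("side","top"):
        c=cams.snapshot(n);pickle.dump(c,open(f"pics/{n}{tag}.pkl","wb"));r.append(c)
    return r
def crop(c,u,v,hw,hh,k,f):
    i=c["image"][max(0,v-hh):v+hh,max(0,u-hw):u+hw,::-1];cv2.imwrite(f,cv2.resize(i,None,fx=k,fy=k,interpolation=cv2.INTER_CUBIC))
E
python3 - <<'E'
from h import *
from cell import readout
s=readout.sense();print(s["clock"],s["tool_pos"],s["tcp_rot"],s["contact_force"],s["grip_width"])
S,T=shot(1)
p=s["tool_pos"];print(proj(S,p),proj(T,p))
crop(S,275,220,40,60,5,"pics/s1.png");crop(T,400,234,50,50,6,"pics/t1.png")
E
```

```text
1.35 [ 473.4083791  -291.88716517  179.58994595] [ 7.08266467e-01  7.05945157e-01 -1.85101123e-04 -1.13610067e-04] [-0.99470776  0.30017419  0.52680565] 0.6822598117799364
[[266.59185202 222.16300901]] [[407.04362338 229.89778244]]
```

View pics/s1.png

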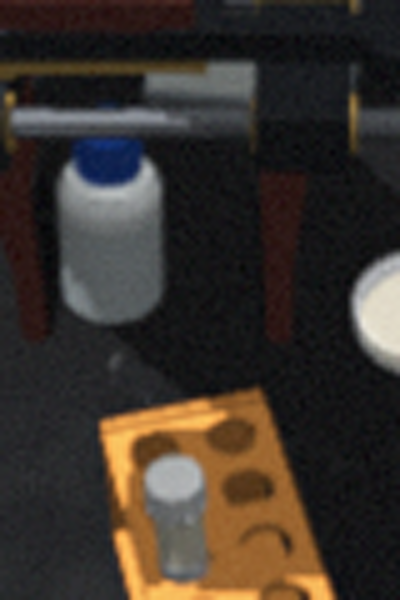

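View pics/t1.png

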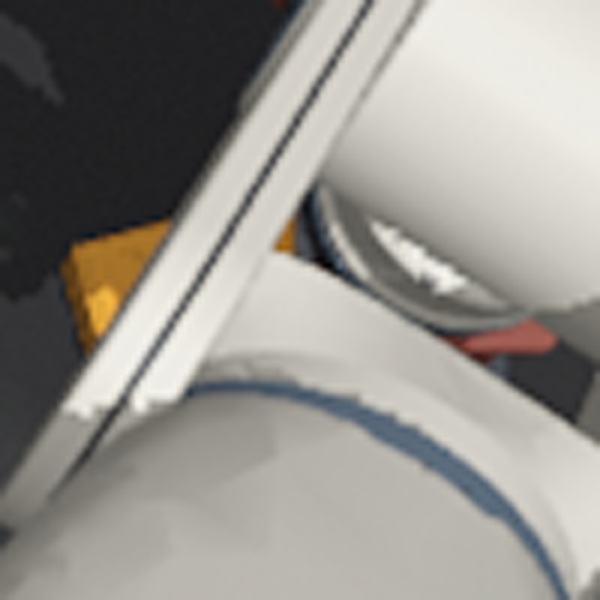

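```bash
python3 - <<'E'
from h import *
S=pickle.load(open("pics/side1.pkl","rb"))
for y in(-281.9,-291.9,-301.9):
    print(y,proj(S,[[473.4-44,y,179.6],[473.4+44,y,179.6]]))
c=S["image"].astype(int)
for u in (240,242,244,289,291,293): print(u,[tuple(c[r,u]) for r in range(219,234)])
E
```

```text
-281.9 [[237.23470328 217.37694225]
 [296.78901288 217.31947947]]
-291.9 [[236.49511871 222.18935522]
 [296.68954072 222.1278668 ]]
-301.9 [[235.74106008 227.10599307]
 [296.58830342 227.04053336]]
240 [(np.int64(44), np.int64(21), np.int64(21)), (np.int64(42), np.int64(22), np.int64(21)), (np.int64(43), np.int64(20), np.int64(21)), (np.int64(43), np.int64(23), np.int64(20)), (np.int64(44), np.int64(24), np.int64(25)), (np.int64(40), np.int64(20), np.int64(23)), (np.int64(41), np.int64(20), np.int64(16)), (np.int64(42), np.int64(25), np.int64(24)), (np.int64(38), np.int64(24), np.int64(25)), (np.int64(38), np.int64(34), np.int64(33)), (np.int64(40), np.int64(39), np.int64(40)), (np.int64(40), np.int64(41), np.int64(42)), (np.int64(39), np.int64(40), np.int64(37)), (np.int64(35), np.int64(38), np.int64(36)), (np.int64(38), np.int64(36), np.int64(39))]
242 [(np.int64(44), np.int64(26), np.int64(23)), (np.int64(46), np.int64(27), np.int64(25)), (np.int64(42), np.int64(23), np.int64(19)), (np.int64(44), np.int64(24), np.int64(24)), (np.int64(46), np.int64(26), np.int64(25)), (np.int64(48
[... 2385 characters left out ...]
4(21), np.int64(21), np.int64(17))]
293 [(np.int64(30), np.int64(20), np.int64(19)), (np.int64(31), np.int64(19), np.int64(19)), (np.int64(31), np.int64(20), np.int64(19)), (np.int64(32), np.int64(23), np.int64(20)), (np.int64(30), np.int64(21), np.int64(20)), (np.int64(32), np.int64(23), np.int64(22)), (np.int64(24), np.int64(15), np.int64(16)), (np.int64(32), np.int64(26), np.int64(24)), (np.int64(26), np.int64(20), np.int64(23)), (np.int64(24), np.int64(22), np.int64(23)), (np.int64(20), np.int64(21), np.int64(22)), (np.int64(22), np.int64(26), np.int64(21)), (np.int64(18), np.int64(17), np.int64(21)), (np.int64(23), np.int64(23), np.int64(24)), (np.int64(24), np.int64(24), np.int64(26))]
```

The side view shows both fingertips near (242,228) and (291,228), so the tool is centred over the cap. The arm blocks the top view. I'll descend and grip.

>>> arm_command --rot '[[0,0,0],[0,0,0],[0,0,0],[0,0,0],[0,0,0],[0,0,0],[0,0,0],[0,0,0],[0,0,0],[0,0,0]]' --travel '[[0,0,0.025],[0,0,0.05],[0,0,0.075],[0,0,0.09],[0,0,0.098],[0,0,0.098],[0,0,0.098],[0,0,0.098],[0,0,0.098],[0,0,0.098]]' --fingers '[0.06,0.06,0.06,0.05,0.04,0.035,0.03,0.025,0.02,0.01]'

```text
clock: 2.7
tool_pos: [474.2, -291.0, 81.9]
tcp_rot: [0.707, 0.707, 0.0, 0.0]
contact_force: [0.1, -0.4, 0.5]
grip_width: 0.205
```

>>> arm_command --rot '[[0,0,0],[0,0,0],[0,0,0],[0,0,0]]' --travel '[[0,0,0],[0,0,0],[0,0,0],[0,0,0]]' --fingers '[0.0,0.0,0.0,0.0]'

```text
clock: 3.2
tool_pos: [474.1, -291.0, 81.7]
tcp_rot: [0.708, 0.707, 0.0, 0.0]
contact_force: [-0.4, -0.1, 1.1]
grip_width: 0.207
```

```bash
python3 - <<'E'
from h import *
S,T=shot(2)
crop(S,275,250,40,50,6,"pics/s2.png")
E
```

```text
(no output)
```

View pics/s2.png

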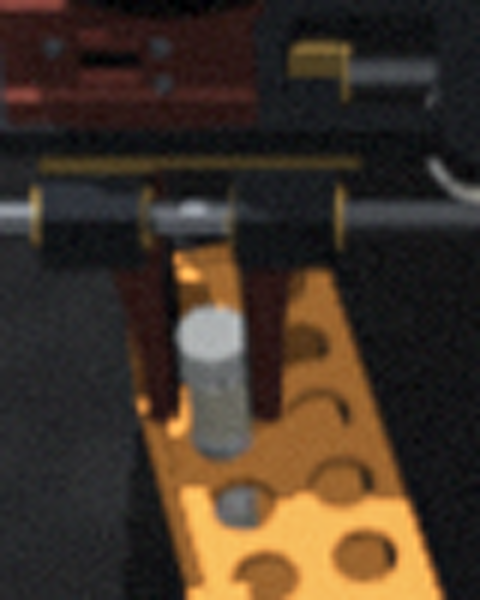

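```bash
python3 - <<'E'
from h import *
S=pickle.load(open("pics/side2.pkl","rb"))
for y in(-281,-291,-301):
    print(y,proj(S,[[474.2-10,y,81.7],[474.2+10,y,81.7]]).round(1).tolist(),proj(S,[474.2,y,107]).round(1))
hs=cv2.cvtColor(S["image"],cv2.COLOR_RGB2HSV)
c=S["image"].astype(int)
print(c[240:280,270].tolist()); print(c[262:275,264].tolist()); print(c[262:275,289-45+0].tolist())
print(c[262:275,279].tolist())
E
```

```text
-281 [[265.0, 259.7], [277.3, 259.7]] [[270.3 249.4]]
-291 [[264.6, 264.5], [277.0, 264.5]] [[269.9 254.2]]
-301 [[264.2, 269.4], [276.8, 269.4]] [[269.6 259.1]]
[[46, 33, 21], [118, 79, 40], [140, 91, 44], [132, 86, 40], [153, 100, 47], [162, 108, 54], [160, 106, 51], [155, 101, 48], [155, 100, 47], [146, 95, 43], [135, 100, 70], [157, 147, 140], [168, 174, 174], [173, 177, 178], [173, 175, 176], [174, 178, 178], [171, 174, 174], [170, 174, 174], [176, 180, 180], [166, 168, 169], [131, 132, 133], [111, 114, 114], [103, 105, 105], [104, 103, 107], [116, 114, 115], [116, 116, 109], [102, 102, 91], [106, 105, 92], [99, 97, 87], [103, 100, 92], [95, 95, 85], [99, 95, 89], [105, 102, 92], [104, 106, 100], [98, 99, 102], [77, 79, 81], [101, 76, 58], [139, 94, 50], [161, 104, 51], [157, 103, 50]]
[[29, 29, 32], [23, 21, 21], [36, 23, 19], [54, 34, 25], [49, 31, 19], [62, 40, 24], [84, 52, 30], [140, 89, 43], [238, 164, 82], [253, 191, 94], [227, 156, 75], [156, 99, 46], [155, 101, 48]]
[[40, 41, 44], [39, 38, 41], [36, 38, 40], [42, 41, 43], [34, 35, 37], [41, 38, 42], [41, 40, 42], [36, 38, 38], [32, 30, 35], [33, 33, 34], [37, 36, 39], [39, 42, 42], [38, 40, 41]]
[[43, 18, 17], [44, 24, 25], [40, 20, 17], [46, 20, 19], [42, 25, 22], [41, 22, 21], [41, 24, 21], [46, 22, 22], [96, 60, 32], [144, 93, 45], [160, 106, 50], [156, 101, 48], [154, 100, 47]]
```

The cap is held and centred: cap top at about (270,255), opening 18 mm. Lifting straight up, slowly at first.

>>> arm_command --rot '[[0,0,0],[0,0,0],[0,0,0],[0,0,0],[0,0,0],[0,0,0],[0,0,0],[0,0,0],[0,0,0],[0,0,0]]' --travel '[[0,0,-0.004],[0,0,-0.012],[0,0,-0.024],[0,0,-0.036],[0,0,-0.05],[0,0,-0.065],[0,0,-0.085],[0,0,-0.105],[0,0,-0.12],[0,0,-0.12]]' --fingers '[0,0,0,0,0,0,0,0,0,0]'

```text
clock: 4.55
tool_pos: [474.7, -291.4, 203.1]
tcp_rot: [0.708, 0.707, 0.0, 0.001]
contact_force: [0.1, -0.2, -0.6]
grip_width: 0.205
```

```bash
python3 - <<'E'
from h import *
from cell import readout
S,T=shot(3);s=readout.sense();print(s["clock"],s["tool_pos"],s["tcp_rot"],s["contact_force"])
print(proj(S,s["tool_pos"]))
crop(S,275,225,40,50,6,"pics/s3.png")
E
```

```text
4.65 [ 473.77721544 -290.84249405  201.43313553] [ 7.07530720e-01  7.06682564e-01 -3.90634953e-05 -1.79744930e-04] [ 0.84766508 -0.9898684  -0.06042628]
[[265.97467434 210.9003603 ]]
```

View pics/s3.png

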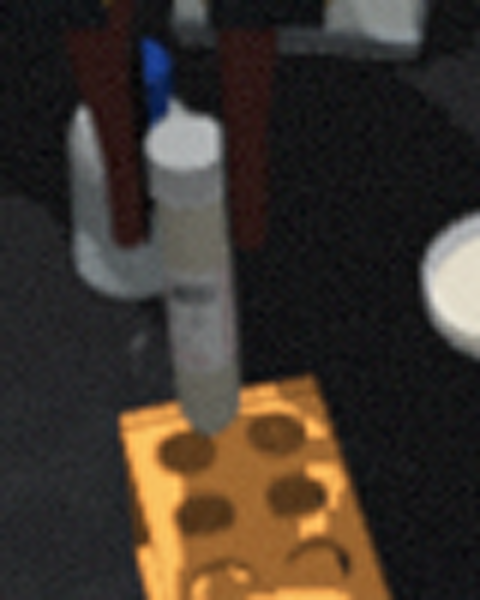

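The tube is lifted clear of the rack (cap at about (275,199), foot at about (280,245)), leaning slightly. Moving over the reader.

>>> arm_command --rot '[[0,0,0],[0,0,0],[0,0,0],[0,0,0],[0,0,0],[0,0,0],[0,0,0],[0,0,0],[0,0,0],[0,0,0]]' --travel '[[0.02,0.001,0],[0.06,0.003,0],[0.105,0.005,0],[0.15,0.007,0],[0.195,0.009,0],[0.24,0.011,0],[0.285,0.013,0],[0.32,0.0135,0],[0.338,0.0135,0],[0.338,0.0135,0]]' --fingers '[0,0,0,0,0,0,0,0,0,0]'

```text
clock: 5.9
tool_pos: [487.4, 47.9, 201.3]
tcp_rot: [0.707, 0.707, -0.0, -0.0]
contact_force: [-0.1, -0.7, -0.2]
grip_width: 0.207
```

>>> arm_command --rot '[[0,0,0],[0,0,0]]' --travel '[[0,0,0],[0,0,0.0]]' --fingers '[0,0]'

```text
clock: 6.15
tool_pos: [487.9, 46.0, 201.6]
tcp_rot: [0.708, 0.706, -0.0, -0.0]
contact_force: [0.5, 0.6, -0.3]
grip_width: 0.203
```

```bash
python3 - <<'E'
from h import *
from cell import readout
S,T=shot(4);s=readout.sense();print(s["clock"],s["tool_pos"],s["tcp_rot"],s["contact_force"])
p=s["tool_pos"];print(proj(S,p),proj(T,p))
crop(S,285,120,40,50,6,"pics/s4.png");crop(T,246,228,50,50,6,"pics/t4.png")
E
```

```text
6.25 [487.95649433  46.14678628 201.65477083] [ 7.08035938e-01  7.06176401e-01 -3.55554350e-05 -3.71936930e-06] [-0.00820925 -0.51657076  0.67641767]
[[284.25392952  92.43381019]] [[235.23057823 219.31730308]]
```

View pics/s4.png

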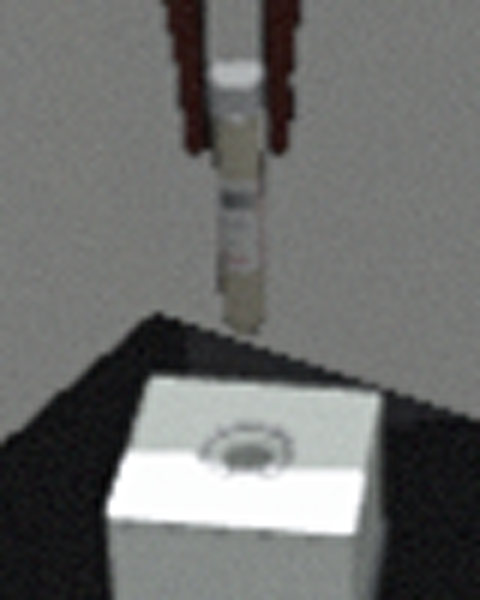

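View pics/t4.png

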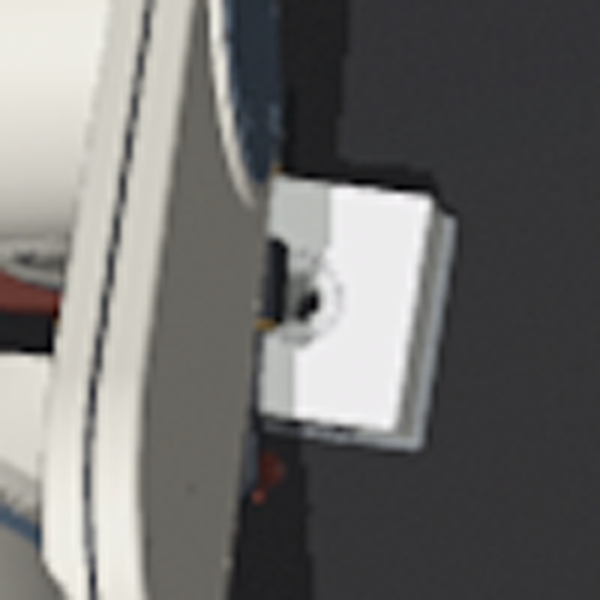

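```bash
python3 - <<'E'
from h import *
S=pickle.load(open("pics/side4.pkl","rb"))
for z in (227,213,170,125,75):print(z,proj(S,[488,46.1-1.4,z]).round(2))
i=cv2.GaussianBlur(S["image"],(0,0),.6).astype(int)
crop(S,285,102,16,26,14,"pics/s4b.png")
g=i[...,0]-i[...,2]
for r in range(100,128,2): print(r,g[r,272:298].tolist())
E
```

```text
227 [[283.84  81.18]]
213 [[284.07  87.65]]
170 [[284.74 106.75]]
125 [[285.41 125.57]]
75 [[286.12 145.17]]
100 [0, -1, 0, 0, 2, 2, 2, 1, 1, 1, 0, 2, 3, 3, 3, 5, 3, 2, 1, -2, -1, 1, 1, 2, 1, 1]
102 [1, -1, 1, 0, 0, -1, 0, 0, -1, -1, -2, -3, -2, -2, 0, 2, 3, 2, 0, 0, 0, 2, 0, 1, 2, 1]
104 [0, 0, 0, 0, 0, 0, 1, 1, -1, -2, -2, -4, -4, -2, -1, 3, 6, 2, 1, 1, 0, 2, 2, 0, 1, 0]
106 [1, 0, 1, 0, -1, 0, 0, 1, 0, 0, -2, -1, -2, -2, -1, -1, 3, 1, 0, 0, 0, 0, -1, -1, 0, 0]
108 [0, 0, 0, 0, 0, 0, 0, 0, 1, 0, 0, -2, -2, -2, -2, 0, 3, 2, 0, 1, 0, 0, 0, -1, 0, 2]
110 [-1, -1, 0, 1, -1, -1, 0, -1, 0, 1, -1, -2, -2, -1, -1, 0, 4, 3, 0, 0, 1, 2, 0, 1, 1, 0]
112 [1, 0, -1, 0, 1, 0, 0, 0, 0, 2, 3, 3, 5, 3, 1, 0, 3, 3, 1, 0, -2, -2, 1, 0, 1, 0]
114 [1, 0, 1, 0, -1, 0, -1, 0, 2, 2, 4, 4, 3, 2, 2, 2, 4, 2, 0, -1, 0, 0, 0, 1, 1, 0]
116 [2, 2, 1, 1, 1, 1, 1, 0, 1, 3, 9, 9, 9, 10, 10, 11, 9, 4, 2, 0, 0, 1, 0, 0, 1, -1]
118 [1, 1, 2, 1, 2, 1, 1, 1, 2, 3, 8, 11, 11, 11, 10, 11, 8, 3, 1, 1, 0, 2, 0, 1, 0, -1]
120 [1, 0, 0, 2, 1, 1, 1, 2, 2, 1, 5, 10, 11, 10, 10, 11, 11, 3, 1, 0, 0, 2, 0, 0, 0, 1]
122 [0, 0, 0, 1, 1, 1, 2, 1, 1, 1, 5, 9, 11, 12, 10, 9, 8, 4, 1, 1, 0, 0, 1, 0, 0, 0]
124 [-2, 0, -1, 0, -1, -1, 2, 2, 2, 1, 2, 3, 9, 11, 9, 7, 3, 1, 2, 0, 1, -1, -1, 1, 1, 0]
126 [-3, -2, -1, -2, -2, -1, -1, -4, -1, -2, -2, -1, 2, 2, 1, 1, 2, 1, 1, 0, 0, 1, 0, 0, 0, -1]
```

View pics/s4b.png

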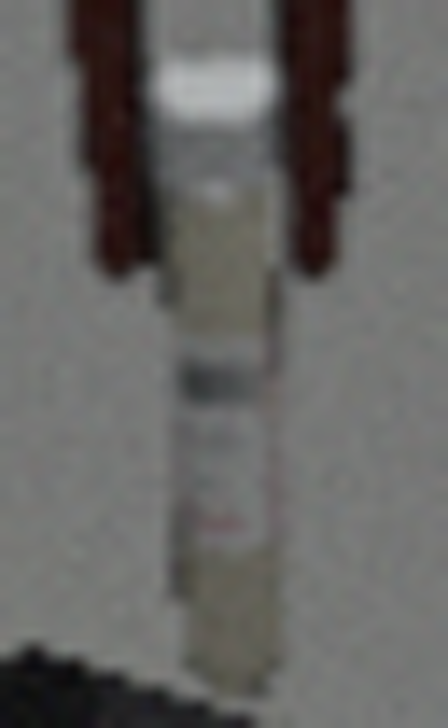

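In the side view the tube is upright to within about 1° (axis from (284,82) to (285,125)) and its foot is lined up with the port. I'll lower it to just above the mouth and check.

>>> arm_command --rot '[[0,0,0],[0,0,0],[0,0,0],[0,0,0],[0,0,0],[0,0,0]]' --travel '[[0,-0.0004,0.01],[0,-0.0004,0.022],[0,-0.0004,0.034],[0,-0.0004,0.042],[0,-0.0004,0.045],[0,-0.0004,0.045]]' --fingers '[0,0,0,0,0,0]'

```text
clock: 7.0
tool_pos: [487.5, 47.0, 156.5]
tcp_rot: [0.707, 0.707, -0.0, -0.0]
contact_force: [-0.0, -1.4, -0.5]
grip_width: 0.207
```

```bash
python3 - <<'E'
from h import *
from cell import readout
S,T=shot(5);s=readout.sense();print(s["clock"],s["tool_pos"],s["tcp_rot"],s["contact_force"])
z=s["tool_pos"][2]
for h in (z+25.3,z+11.3,z-76.7+8,75):print(h,proj(S,[487.5,46.1-1.4,h]).round(2))
crop(S,285,126,20,30,13,"pics/s5.png");crop(T,246,228,20,20,14,"pics/t5.png")
E
```

```text
7.1 [487.8112923   47.0343935  156.93941295] [7.07515864e-01 7.06697393e-01 2.40777982e-04 1.97771431e-04] [0.6367167  0.49146471 0.27377305]
182.2394129540198 [[284.3  101.43]]
168.2394129540198 [[284.52 107.51]]
88.23941295401978 [[285.7  140.11]]
75 [[285.89 145.17]]
```

View pics/s5.png

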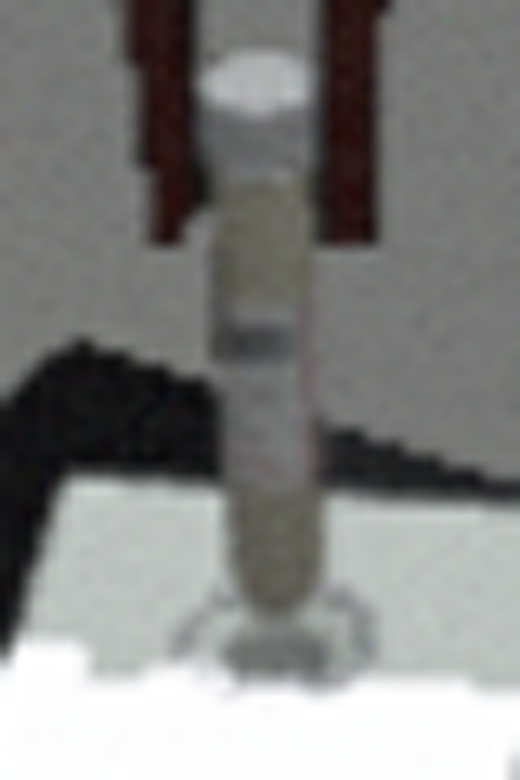

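View pics/t5.png

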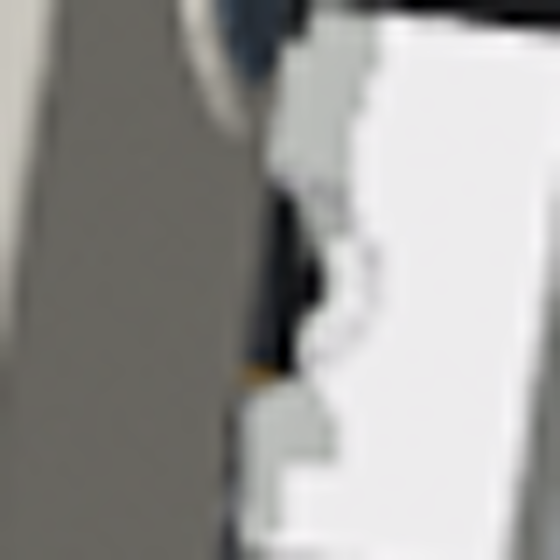

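```bash
python3 - <<'E'
from h import *
S=pickle.load(open("pics/side5.pkl","rb"))
print("finger front edge",proj(S,[[487.5-12,46.5-10,156.7],[487.5+12,46.5-10,156.7]]))
print("px/mm y",proj(S,[[487.5,56,88]])-proj(S,[[487.5,46,88]]))
c=S["image"].astype(int)
print("finger L",c[108:120,277:281].sum(2).tolist(),"R",c[108:120,291:294].sum(2).tolist())
print("foot col",c[136:150,285:288].sum(2).tolist())
E
```

```text
finger front edge [[278.61781332 114.58805513]
 [290.49067884 114.60724847]]
px/mm y [[ 0.15465671 -2.68751125]]
finger L [[71, 82, 69, 138], [96, 71, 63, 82], [89, 72, 71, 67], [103, 68, 65, 98], [99, 71, 125, 265], [98, 86, 278, 349], [108, 137, 297, 375], [343, 348, 357, 352], [357, 361, 358, 354], [351, 359, 361, 370], [361, 356, 359, 359], [367, 371, 363, 351]] R [[89, 93, 107], [88, 87, 90], [70, 66, 96], [78, 61, 100], [77, 87, 94], [76, 67, 72], [130, 138, 126], [340, 347, 361], [361, 367, 349], [358, 359, 357], [360, 347, 343], [362, 358, 363]]
foot col [[278, 295, 275], [270, 279, 277], [275, 292, 282], [262, 270, 279], [270, 281, 282], [264, 273, 268], [267, 251, 295], [340, 331, 362], [377, 376, 372], [339, 339, 326], [334, 332, 332], [367, 343, 382], [560, 550, 566], [739, 746, 738]]
```

The foot appears about 1.5 px too high and the cap slightly low. That means the tube leans about 2.5 to 3° about world x, with the foot toward +y, which agrees with the original rack lean. I'll correct with a tilt about tool y and look again.

>>> arm_command --rot '[[0,-1.3,0],[0,-2.7,0],[0,-2.7,0],[0,-2.7,0]]' --travel '[[0,0,0],[0,0,0],[0,0,0],[0,0,0]]' --fingers '[0,0,0,0]'

```text
clock: 7.6
tool_pos: [487.5, 47.2, 156.7]
tcp_rot: [0.707, 0.707, -0.017, 0.017]
contact_force: [0.1, -0.0, -0.3]
grip_width: 0.207
```

```bash
python3 - <<'E'
from h import *
from cell import readout
S,T=shot(6);s=readout.sense();print(s["clock"],s["tool_pos"],s["tcp_rot"],s["contact_force"])
c=S["image"].astype(int)
print("foot col",c[136:150,285:288].sum(2).tolist())
print("cap col",c[96:110,283:286].sum(2).tolist())
crop(S,285,126,20,30,13,"pics/s6.png")
E
```

```text
7.7 [487.48343017  47.02092285 156.68733381] [ 0.70728826  0.70653388 -0.01665282  0.01660991] [-0.39398906 -0.18394064 -0.35681269]
foot col [[343, 323, 294], [348, 305, 305], [344, 318, 296], [341, 320, 289], [336, 305, 291], [335, 307, 289], [306, 297, 262], [272, 255, 276], [308, 283, 302], [333, 330, 324], [341, 324, 334], [351, 345, 370], [554, 553, 557], [740, 745, 741]]
cap col [[363, 354, 351], [341, 353, 357], [340, 361, 348], [325, 352, 389], [469, 506, 496], [527, 524, 523], [533, 533, 545], [512, 544, 552], [366, 388, 394], [309, 327, 328], [308, 321, 315], [314, 308, 327], [336, 294, 317], [297, 326, 330]]
```

View pics/s6.png

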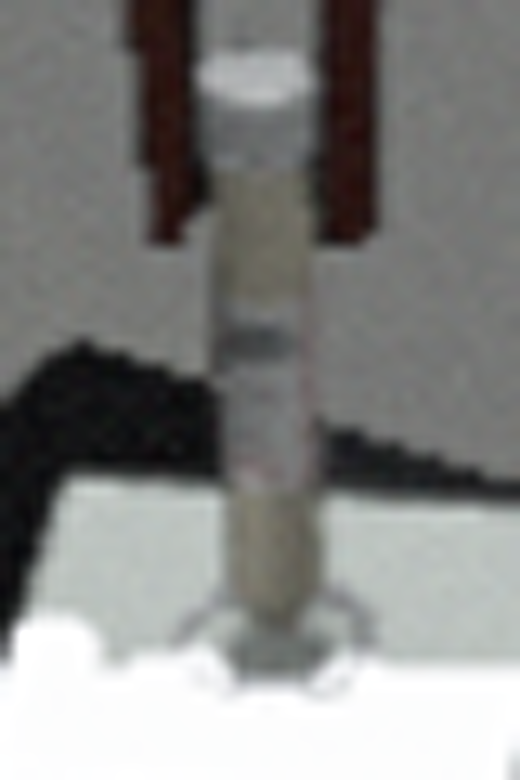

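The tube now looks vertical (cap top at about (284.5,101), foot bottom at about (286,143.7), directly over the port). I'll enter the mouth in small steps.

>>> arm_command --rot '[[0,0,0],[0,0,0],[0,0,0],[0,0,0],[0,0,0],[0,0,0]]' --travel '[[0.0006,0,0.003],[0.0008,0,0.006],[0.0009,0,0.009],[0.0011,0,0.012],[0.0012,0,0.015],[0.0012,0,0.015]]' --fingers '[0,0,0,0,0,0]'

```text
clock: 8.45
tool_pos: [487.3, 47.5, 141.4]
tcp_rot: [0.707, 0.707, -0.017, 0.016]
contact_force: [-0.0, 0.1, -0.4]
grip_width: 0.205
```

```bash
python3 - <<'E'
from h import *
from cell import readout
S,T=shot(7);s=readout.sense();print(s["clock"],s["tool_pos"],s["contact_force"],s["moment"])
crop(S,285,130,20,30,13,"pics/s7.png")
E
```

```text
8.55 [487.55050985  47.50313075 141.62656395] [ 0.61493081 -0.65398713 -0.04990582] [ 0.02490465 -0.05748406 -0.00620997]
```

View pics/s7.png

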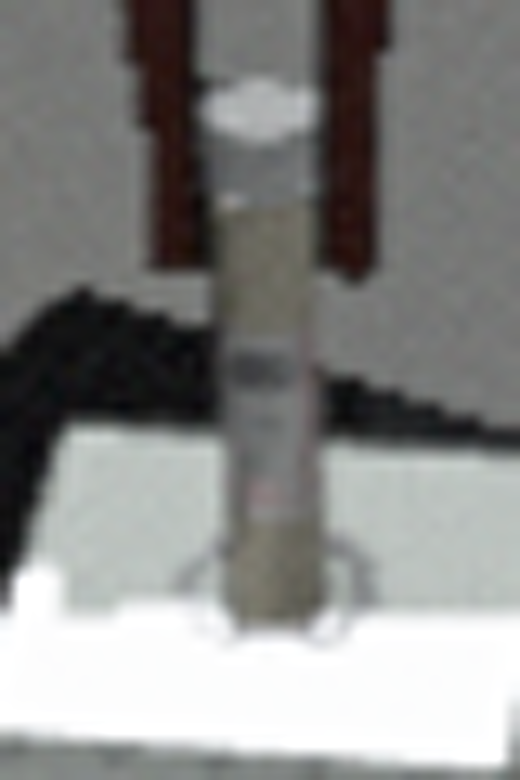

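The foot is in the mouth with no side force. Continuing down.

>>> arm_command --rot '[[0,0,0],[0,0,0],[0,0,0],[0,0,0],[0,0,0],[0,0,0],[0,0,0]]' --travel '[[0.0002,0,0.004],[0.0004,0,0.008],[0.0006,0,0.012],[0.0008,0,0.016],[0.0009,0,0.02],[0.0012,0,0.025],[0.0012,0,0.025]]' --fingers '[0,0,0,0,0,0,0]'

```text
clock: 9.43
tool_pos: [487.2, 47.5, 116.1]
tcp_rot: [0.707, 0.706, -0.017, 0.016]
contact_force: [-0.5, -0.6, -0.2]
grip_width: 0.208
```

>>> arm_command --rot '[[0,0,0],[0,0,0]]' --travel '[[0.0001,0,0.002],[0.0001,0,0.002]]' --fingers '[0,0]'

```text
clock: 9.68
tool_pos: [487.5, 47.5, 114.6]
tcp_rot: [0.707, 0.706, -0.017, 0.017]
contact_force: [-0.6, 0.8, -1.4]
grip_width: 0.204
```

>>> arm_command --rot '[[0,0,0],[0,0,0]]' --travel '[[0.0001,0,0.002],[0.0001,0,0.002]]' --fingers '[0,0]'

```text
clock: 9.93
tool_pos: [487.5, 47.5, 112.5]
tcp_rot: [0.707, 0.706, -0.017, 0.017]
contact_force: [-0.0, -0.6, 0.6]
grip_width: 0.201
```

>>> arm_command --rot '[[0,0,0],[0,0,0]]' --travel '[[0.0001,0,0.002],[0.0001,0,0.002]]' --fingers '[0,0]'

```text
clock: 10.18
tool_pos: [487.4, 47.5, 110.5]
tcp_rot: [0.707, 0.706, -0.017, 0.017]
contact_force: [0.2, -0.7, -0.0]
grip_width: 0.2
```

>>> arm_command --rot '[[0,0,0],[0,0,0]]' --travel '[[0.0001,0,0.002],[0.0001,0,0.002]]' --fingers '[0,0]'

```text
clock: 10.42
tool_pos: [487.4, 47.5, 108.4]
tcp_rot: [0.707, 0.707, -0.017, 0.017]
contact_force: [-0.5, -0.9, 0.3]
grip_width: 0.206
```

>>> arm_command --rot '[[0,0,0],[0,0,0]]' --travel '[[0.0001,0,0.002],[0.0001,0,0.002]]' --fingers '[0,0]'

```text
clock: 10.68
tool_pos: [487.7, 47.5, 106.7]
tcp_rot: [0.707, 0.706, -0.017, 0.017]
contact_force: [0.3, 0.2, 2.3]
grip_width: 0.207
```

>>> arm_command --rot '[[0,0,0],[0,0,0]]' --travel '[[0.0001,0,0.002],[0.0001,0,0.002]]' --fingers '[0,0]'

```text
clock: 10.92
tool_pos: [487.7, 47.5, 104.6]
tcp_rot: [0.707, 0.706, -0.017, 0.017]
contact_force: [0.0, -0.0, 2.0]
grip_width: 0.208
```

>>> arm_command --rot '[[0,0,0],[0,0,0]]' --travel '[[0.0001,0,0.002],[0.0001,0,0.002]]' --fingers '[0,0]'

```text
clock: 11.18
tool_pos: [487.6, 47.5, 102.5]
tcp_rot: [0.707, 0.707, -0.017, 0.017]
contact_force: [-0.4, -1.4, 2.7]
grip_width: 0.207
```

>>> arm_command --rot '[[0,0,0],[0,0,0]]' --travel '[[0.0001,0,0.0015],[0.0001,0,0.0015]]' --fingers '[0,0]'

```text
clock: 11.42
tool_pos: [487.5, 47.5, 101.0]
tcp_rot: [0.707, 0.707, -0.017, 0.017]
contact_force: [0.3, -0.8, 3.8]
grip_width: 0.204
```

>>> arm_command --rot '[[0,0,0],[0,0,0]]' --travel '[[0,0,0.001],[0,0,0.001]]' --fingers '[0,0]'

```text
clock: 11.68
tool_pos: [487.6, 47.5, 100.1]
tcp_rot: [0.707, 0.706, -0.017, 0.017]
contact_force: [0.5, -1.1, 3.8]
grip_width: 0.207
```

>>> arm_command --rot '[[0,0,0],[0,0,0]]' --travel '[[0.0001,0,0.001],[0.0001,0,0.001]]' --fingers '[0,0]'

```text
clock: 11.92
tool_pos: [487.6, 47.5, 99.2]
tcp_rot: [0.707, 0.707, -0.017, 0.017]
contact_force: [-0.1, -2.4, 4.3]
grip_width: 0.205
```

The force rises slowly from 2 to 4 N since about z=107, which is the spring, so the seat was up. I'll continue to the stop in small steps.

>>> arm_command --rot '[[0,0,0],[0,0,0]]' --travel '[[0,0,0.001],[0,0,0.001]]' --fingers '[0,0]'

```text
clock: 12.18
tool_pos: [487.6, 47.4, 98.2]
tcp_rot: [0.707, 0.706, -0.017, 0.017]
contact_force: [-0.6, -1.6, 5.7]
grip_width: 0.208
```

>>> arm_command --rot '[[0,0,0],[0,0,0]]' --travel '[[0,0,0.001],[0,0,0.001]]' --fingers '[0,0]'

```text
clock: 12.42
tool_pos: [487.6, 47.4, 97.2]
tcp_rot: [0.707, 0.706, -0.017, 0.017]
contact_force: [-0.5, -1.3, 5.2]
grip_width: 0.203
```

>>> arm_command --rot '[[0,0,0],[0,0,0]]' --travel '[[0,0,0.0005],[0,0,0.0005]]' --fingers '[0,0]'

```text
clock: 12.68
tool_pos: [487.6, 47.4, 96.7]
tcp_rot: [0.707, 0.706, -0.017, 0.017]
contact_force: [-1.5, -1.5, 6.6]
grip_width: 0.204
```

>>> arm_command --rot '[[0,0,0],[0,0,0]]' --travel '[[0,0,0.0005],[0,0,0.0005]]' --fingers '[0,0]'

```text
clock: 12.92
tool_pos: [487.6, 47.3, 96.3]
tcp_rot: [0.707, 0.707, -0.017, 0.017]
contact_force: [-1.3, -2.3, 5.8]
grip_width: 0.203
```

>>> arm_command --rot '[[0,0,0],[0,0,0]]' --travel '[[0,0,0.0005],[0,0,0.0005]]' --fingers '[0,0]'

```text
clock: 13.18
tool_pos: [487.8, 47.3, 95.9]
tcp_rot: [0.707, 0.706, -0.017, 0.017]
contact_force: [0.0, -1.5, 8.2]
grip_width: 0.205
```

>>> arm_command --rot '[[0,0,0],[0,0,0]]' --travel '[[0,0,0.0003],[0,0,0.0003]]' --fingers '[0,0]'

```text
clock: 13.42
tool_pos: [487.8, 47.3, 95.8]
tcp_rot: [0.707, 0.707, -0.017, 0.017]
contact_force: [-0.8, -2.5, 10.7]
grip_width: 0.206
```

At 10.7 N the force rises steeply at z≈95.8, so that's the stop. Now I let it rise slowly and feel for the lock (about 4 mm).

>>> arm_command --rot '[[0,0,0],[0,0,0],[0,0,0],[0,0,0],[0,0,0]]' --travel '[[0,0,-0.001],[-0.0001,0,-0.002],[-0.0001,0,-0.003],[-0.0001,0,-0.003],[-0.0001,0,-0.003]]' --fingers '[0,0,0,0,0]'

```text
clock: 14.05
tool_pos: [487.5, 47.4, 98.3]
tcp_rot: [0.707, 0.707, -0.017, 0.017]
contact_force: [0.4, -1.1, 3.5]
grip_width: 0.206
```

>>> arm_command --rot '[[0,0,0],[0,0,0],[0,0,0]]' --travel '[[0,0,-0.001],[-0.0001,0,-0.002],[-0.0001,0,-0.002]]' --fingers '[0,0,0]'

```text
clock: 14.42
tool_pos: [487.5, 47.5, 100.3]
tcp_rot: [0.707, 0.706, -0.017, 0.017]
contact_force: [0.0, -0.6, 2.4]
grip_width: 0.208
```

>>> arm_command --rot '[[0,0,0],[0,0,0],[0,0,0]]' --travel '[[0,0,-0.0005],[0,0,-0.001],[0,0,-0.001]]' --fingers '[0,0,0]'

```text
clock: 14.8
tool_pos: [487.4, 47.5, 101.2]
tcp_rot: [0.707, 0.706, -0.017, 0.017]
contact_force: [1.0, -0.7, 0.2]
grip_width: 0.202
```

```bash
python3 - <<'E'
from h import *
from cell import readout
S,T=shot(8);s=readout.sense();print(s["clock"],s["tool_pos"],s["contact_force"],s["moment"])
crop(S,285,130,20,30,13,"pics/s8.png")
E
```

```text
14.9 [487.39486261  47.53129349 101.19901683] [-0.00123932 -0.0307133  -0.26540459] [-0.04711253 -0.04231163  0.00214606]
```

View pics/s8.png

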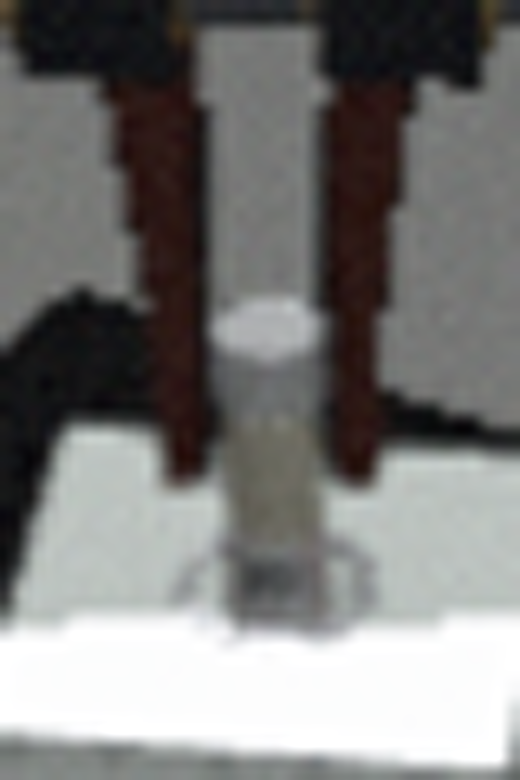

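The force fell to 0 about 5 mm above the stop; at this height on the way down it was 3.8 N. So the seat has locked. Releasing and retreating straight up.

>>> arm_command --rot '[[0,0,0],[0,0,0],[0,0,0],[0,0,0]]' --travel '[[0,0,0],[0,0,0],[0,0,0],[0,0,0]]' --fingers '[0.025,0.03,0.04,0.045]'

```text
clock: 15.4
tool_pos: [487.5, 47.5, 101.3]
tcp_rot: [0.707, 0.707, -0.017, 0.017]
contact_force: [-0.5, -0.8, -0.0]
grip_width: 0.505
```

```bash
python3 - <<'E'
from h import *
from cell import readout
S,T=shot(9);s=readout.sense();print(s["clock"],s["tool_pos"],s["contact_force"],s["grip_width"])
crop(S,285,130,20,30,13,"pics/s9.png")
for n in(8,9):
    c=pickle.load(open(f"pics/side{n}.pkl","rb"))["image"].astype(int);print(c[118:136,284:288].mean(1).sum(1).round().tolist())
E
```

```text
15.5 [487.5406403   47.48616386 101.30930147] [-0.13184786  0.22179649 -0.22199503] 0.5153618233408923
[360.0, 356.0, 355.0, 357.0, 390.0, 532.0, 525.0, 529.0, 513.0, 418.0, 322.0, 318.0, 322.0, 317.0, 334.0, 311.0, 304.0, 303.0]
[356.0, 353.0, 350.0, 355.0, 375.0, 471.0, 525.0, 530.0, 517.0, 454.0, 332.0, 320.0, 322.0, 322.0, 342.0, 306.0, 301.0, 304.0]
```

View pics/s9.png

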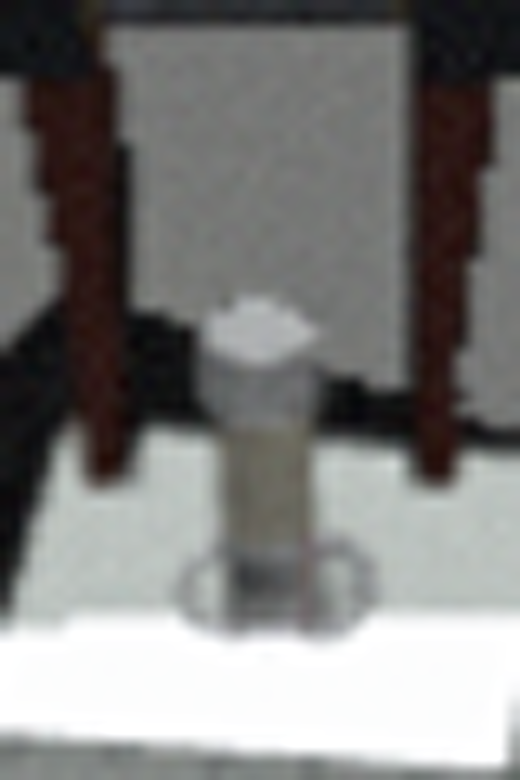

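After release the tube sank less than 1 mm and did not rise, so it stands locked. Retreating.

>>> arm_command --rot '[[0,0,0],[0,0,0],[0,0,0],[0,0,0],[0,0,0],[0,0,0],[0,0,0],[0,0,0]]' --travel '[[-0.0002,0,-0.005],[-0.0007,0,-0.015],[-0.0014,0,-0.03],[-0.0024,0,-0.05],[-0.0035,0,-0.075],[-0.0047,0,-0.1],[-0.0056,0,-0.12],[-0.0056,0,-0.12]]' --fingers '[0.045,0.045,0.045,0.045,0.045,0.045,0.045,0.045]'

```text
clock: 16.5
tool_pos: [488.7, 47.7, 223.7]
tcp_rot: [0.707, 0.706, -0.015, 0.018]
contact_force: [-0.4, 0.2, -0.3]
grip_width: 0.518
```

>>> arm_command --rot '[[0,0,0],[0,0,0],[0,0,0],[0,0,0],[0,0,0]]' --travel '[[-0.04,0,0],[-0.09,0,0],[-0.14,0,0],[-0.18,0,0],[-0.18,0,0]]' --fingers '[0.045,0.045,0.045,0.045,0.045]'

```text
clock: 17.12
tool_pos: [486.9, -134.3, 229.5]
tcp_rot: [0.709, 0.705, -0.017, 0.016]
contact_force: [0.4, 0.2, 0.3]
grip_width: 0.511
```

```bash
python3 - <<'E'
from h import *
from cell import readout
S,T=shot(10);s=readout.sense();print(s["clock"],s["tool_pos"],s["contact_force"],s["grip_width"])
a=cv2.resize(S["image"][100:160,255:315,::-1],(390,390),interpolation=cv2.INTER_CUBIC);b=cv2.resize(T["image"][200:260,215:275,::-1],(390,390),interpolation=cv2.INTER_CUBIC)
cv2.imwrite("pics/f10.png",np.hstack([a,b]));cv2.imwrite("pics/S10.png",S["image"][:,:,::-1])
c=S["image"].astype(int);print(c[118:136,284:288].mean(1).sum(1).round().tolist())
for sh in(-2.7,0,2.7):
  for n,d in(("lock",50),("up",43)):
    print(n,sh,proj(S,[487.3,46,75-d-sh+102]).round(1))
E
```

```text
17.225 [ 486.74571558 -132.13174801  229.31526405] [ 0.49890556  1.43009702 -0.29567542] 0.5128965457461181
[357.0, 357.0, 358.0, 356.0, 380.0, 480.0, 519.0, 533.0, 517.0, 461.0, 328.0, 316.0, 324.0, 326.0, 349.0, 304.0, 303.0, 304.0]
lock -2.7 [[285.  123.3]]
up -2.7 [[284.9 120.4]]
lock 0 [[285.1 124.4]]
up 0 [[285.  121.6]]
lock 2.7 [[285.1 125.5]]
up 2.7 [[285.  122.7]]
```

View pics/f10.png

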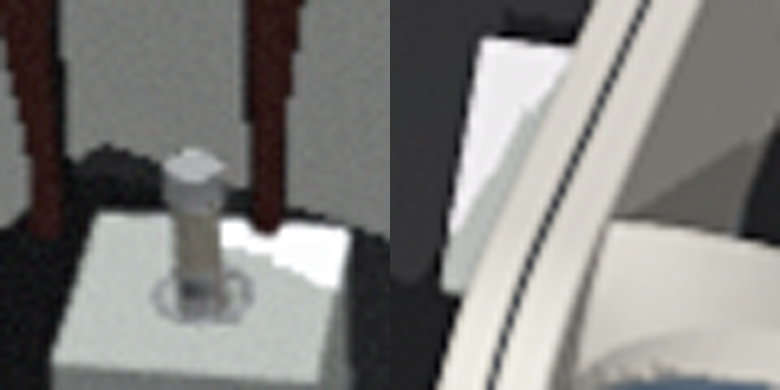

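View pics/S10.png

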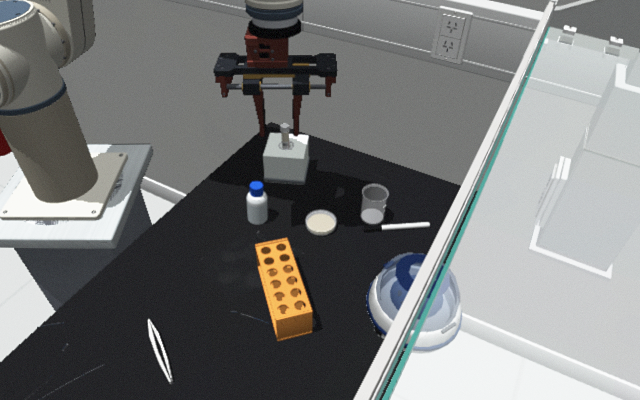

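The final view shows the tube upright in the port. Its cap top is at row 125, where a locked seat predicts 124.4 to 125.5 and a raised one no more than 122.7. Bottle, beaker and dish are unmoved, and the gripper is clear.

```bash
python3 -c "
from cell import robot
print(robot.finish_job())"
```

```text
the job is handed in; nothing more can be done
None
```

The tube is standing upright in the reader's port, locked down. I handed the job in at about 17 s of robot time.

- **Grip and lean:** I gripped the tube by its cap and drew it straight up out of the rack. It leaned about 2.7° in the grip, so I tilted the tool to straighten it before entering the port.
- **Press:** The seat was up: the spring started about 11 mm above the stop, and the force rose from about 2 N to 6 N on the way down. I pressed once to the firm stop, reading 10.7 N there. On the way back up the force fell to zero about 5 mm above the stop, which means the seat locked.
- **Final checks:** After release the tube sank less than 1 mm, and it did not move over the next 1.7 s or so. The cap's height in the side view matches a locked seat, not a raised one. The gripper is clear, and the beaker, bottle and dish look unmoved.

**What disagreed or was limited:**
- The two cameras differed by 2 to 4 mm in y.
- The arm blocked the top view near the port, so alignment and the final check used the side view, the arm's own position and the felt force.
- A sideways force of up to 2.5 N showed during pressing, and I took it as the tube rubbing the well wall.
- The gripper read 18 mm on the 20 mm cap. I took that as the pads giving slightly, and the tube held without visible slip.

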